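Press the spring-backed corner of the mirror mount to its index mark

TASK

On the tilt mount with the round mirror, press the studded spring-backed corner down gently with the fingertips until the pointer on its scale is level with the index clip's finger, keep it there for about a second without pushing on past the mark, then let go so that the plate springs fully back. Only press: do not lift or shift the mount, do not touch the mirror or move the index clip, and leave the square-mirror mount and everything else on the bench alone.

Things in the scene. Friction and masses are not known exactly. Their poses are not given: they have to be found in the camera images.
- round: loose-standing tilt mount with the round mirror, about 1.8 kg, on a cross-shaped aluminium base 255 x 170 mm, 12 mm thick. Origin: underside of the base, below the middle of the mirror; x runs from the stud end to the scale end, z up. A black square plate (120 mm, 8 mm thick, middle 60 mm up), set cornerwise, rocks on two posts under its left and right corners (y = +-68 mm)
- round_stud (a point): top of the small steel domed stud (20 mm across, 9 mm tall) that stands on the spring-backed corner of the round-mirror mount, 73 mm above the bench at rest: the place to press straight down. A coil spring stands under this corner, at x = -70 mm of the mount, 70 mm from the pivot line; pushing takes about 3 N to start and 8 N at the highest index setting, rising smoothly. The mirror's rim begins 41 mm away
- round_tilt (a joint): tilt of the round-mirror mount's plate: 0 at rest (spring holds it against its stop), grows as the studded corner is pressed, stop at 0.33 rad. The stud sinks about 70 mm x angle while the pointer tip rises about 152 mm x angle; let go, the spring brings it straight back to 0
- round_tip (a point): centre of the 12 mm black ball at the end of the pointer of the round-mirror mount, on the far face of the upright white slotted scale (56 mm wide, top 127 mm up, at x = 140 mm of the mount), 152 mm from the pivot line, 60 mm above the bench at rest. It rises when the stud is pressed
- round_mark (a point): the index mark of the round-mirror mount: the point in the scale's slot level with the thin finger of the dark sliding index clip (16 x 8 x 8 mm, beside the slot on the scale's far face); the pointer ball is at the mark when it is level with it (same height). The clip is set anywhere from 78 to 98 mm above the bench and stays there by friction; leave it as set
- round_mirror: round mirror in a dark ring, 58 mm across, 6.5 mm thick, at the middle of the tilt plate; origin: middle of its underside, 64 mm above the bench. Not to be touched
- square: loose-standing tilt mount with the square mirror, about 1.8 kg, on a cross-shaped aluminium base 255 x 170 mm, 12 mm thick. Origin: underside of the base, below the middle of the mirror; x runs from the stud end to the scale end, z up. A black square plate (120 mm, 8 mm thick, middle 60 mm up), set cornerwise, rocks on two posts under its left and right corners (y = +-68 mm). Same build as the other mount
- square_tilt (a joint): tilt of the square-mirror mount's plate, 0 at rest, grows as its stud is pressed
- round_index (a joint): setting of the round-mirror mount's index clip along its scale, in m: 0 = clip 78 mm above the bench, 0.02 = 98 mm
- enclosure_a: open black plastic enclosure with a circuit board, 130 x 190 x 45 mm, left of the mounts; origin: middle of its underside. Bystander
- enclosure_b: open black plastic enclosure with a circuit board, 130 x 190 x 45 mm, right of the mounts; origin: middle of its underside. Bystander
- brush: small cleaning brush with a yellow handle, 170 mm long, lying between the mounts; origin: underside, mid-length. Bystander
- screwdriver: screwdriver, 170 mm long, lying in front on the right; origin: underside, mid-length. Bystander
- cap_a: blue plastic ring cap, 34 mm across, 12 mm tall, nearer the robot; origin: middle of its underside. Bystander
- cap_b: blue plastic ring cap, 34 mm across, 12 mm tall, between the mounts towards the back; origin: middle of its underside. Bystander
- flux: small white bottle with black cap, 44 mm across, 90 mm tall, at the back between the mounts; origin: middle of its underside. Bystander

How it is judged:
By the outcome, as a careful person would: the job done as asked, in the order asked, and still so for the second after the job is handed in, with the robot touching nothing.
It also fails if it takes over 32 s, if anything falls off the work surface, if the arm or the gripper's body presses on something with over 40 N, if the wrist force passes 120 N, or if a joint passes its speed limit or range.

ROBOT

A 6-joint arm with a two-finger parallel gripper is mounted at the origin on the work surface. World frame = base frame: x ahead of the robot, y to its left, z up, the work surface at z = 0. Lengths are in m, angles in rad, forces in N, time in s.
With the tool pointing down it reaches from about 0.375 to 0.9 m from the base axis. Payload 3.1 kg.
Tool frame: the origin (TCP) lies midway between the tips of the shut fingers; the grasp point (between the pads) lies 19 mm behind it; z points along the fingers, y is the line along which they close (so a half turn about z gives the same grasp; the last joint's range is limited). The gripper opens to 85 mm and grips with 20 to 120 N. Pads are 22 mm wide; open, the fingers measure 114 mm over their backs; the gripper's body (76 mm by 85 mm) begins 54 mm behind the grasp point. The pads swing forward as they close: fully open they stand 13 mm farther back than shut.
Start: joints at [-1.508, 0.527, 1.433, -0, 1.181, -0.178], TCP at [0.149, -0.607, 0.231] pointing down, gripper open.
Joint ranges: [-3.08, 3.08], [-0.75, 2.2], [0.22, 2.44], [-1.43, 4.57], [0, 2.65], [-2.85, 2.85]. Speed limits (rad/s): [2.79, 2.79, 3.14, 3.14, 3.14, 3.14].

INTERFACE

Orientations are given as a unit quaternion [x, y, z, w].
In Python, from station import manip gives the robot as it stands. The module is installed in compiled form; this text tells all that it offers.
- The arm moves only by the tool apply_moves, never from a script. Its arguments are lists of equal length, an entry for each row: "claw": the gripper's target within -1 to 1 (fully open at 1, half-way at 0, shut at -1); "travel": the shift along the tool's x, y, z scaled (see below), a list of three; "turn": the turn, a rotation vector about the tool's x, y, z scaled (see below), a list of three. In form: {"claw": [claw, ...], "travel": [[dx, dy, dz], ...], "turn": [[rx, ry, rz], ...]}. A call has 1 to 5 rows; each row is the pose to reach, as a shift and turn from the pose commanded when the call began, along the tool's axes at that moment, turning the shorter way round; what a row does not reach only later rows make up. The controller multiplies each number of a shift by 800 mm and each number of a turn by 180 degrees. A row lasts 1/12 s, in which the tool goes at most 41.7 mm and 7.16 degrees, less where a joint would pass 70% of its speed; a pose out of reach is approached as far as the arm can. A call with a number of a shift or a turn outside -1 to 1 is refused whole. A call with a gripper value outside its range is refused whole. The fingers move at their own pace and stop on an object; "newtons" is the grip in N (left out, the last holds). Time passes only in rows, so rows that repeat a pose let the fingers close. It gives the time, the measured TCP pose, the force, the opening and the grip force at its end, in the units of the state.
- manip.sense(): the state, without advancing time (a new reading comes with each control period).
- manip.snapshot(name): name is "scene" or "top" or "wrist"; returns a dict with "pixels" (420x560x3 uint8, red, green, blue), "depth" (420x560 float32, m along the optical axis (not along the pixel's ray), 0 where there is no reading), "intrinsics" (3x3 intrinsics, pixels), "R" (3x3) and "t" (3): a world point X has camera coordinates R X + t. Camera axes: x right, y down, z forward; pixel columns grow to the right and rows downward; lengths in m; the calibration is good to about 2 mm. The wrist camera is an equidistant fisheye: a pixel r from the principal point sees the ray r / f radians off the axis. A picture is of the moment at which its call begins.
- manip.sign_off(): hands the job in; it is judged then, once.
The state is a dict: "t": time; "q": joint angles; "qd": joint speeds; "tau": joint torques, N m; "tcp_pos": TCP position; "tool_rot": TCP orientation; "force": force on the tool from outside, world axes, zero at the start; "ft_torque": the same for the moment, N m; "finger_gap": opening from 0.0 (shut) to 1.0 (fully open); "gripper_force": force on a finger pad.
Only numpy, scipy, OpenCV 4.12 (cv2) and the standard library are available. Lean on these libraries where they do the work, as an engineer would, in place of code of your own. Each camera call takes 0.05 s, during which the arm holds its last target. There are 200 camera calls.

## Working session

There is one attempt and no reset: what is moved stays moved. The work goes in short steps, Python scripts to look and compute and a tool call to move; the robot and the scene stay as the last step left them, time stands still between calls to the robot, and variables do not carry over. Pictures are saved under pics/ and viewed, at most 10 in all, crops included, and the job is handed in when it is done.

Besides the shell and the picture viewer there is one more tool, called after "Call:" in YAML: its name, and indented under it one key for each argument. apply_moves: Moves the arm, as the interface text tells. Shifts and turns lie within -1 to 1; 1 stands for 800 mm of shift or 180 degrees of turn. Its arguments: {"type":"object","properties":{"claw":{"type":"array","items":{"type":"number"}},"travel":{"type":"array","items":{"type":"array","items":{"type":"number"}}},"turn":{"type":"array","items":{"type":"array","items":{"type":"number"}}},"newtons":{"type":"number"}},"required":["claw","travel","turn"]}

```bash
mkdir -p pics; cat > h.py <<'E'
import numpy as np,cv2
from station import manip
def snap(n,f=None):
    s=manip.snapshot(n)
    if f: cv2.imwrite('pics/'+f,s['pixels'][:,:,::-1])
    np.savez('/tmp/'+n,**s); return s
def w(s,u,v,z=None):
    K,R,t=s['intrinsics'],s['R'],s['t']
    r=np.linalg.solve(K,[u,v,1.])
    c=-R.T@t; d=R.T@r
    if z is None:
        k=s['depth'][int(v),int(u)]
    else: k=(z-c[2])/d[2]
    return c+k*d
E
python3 - <<'E'
from h import *
snap('scene','s1.png');snap('top','t1.png')
s=manip.sense();print(s['t'],s['tcp_pos'],s['tool_rot'],s['force'])
E
```

```text
0.1 [ 0.1490425  -0.60630467  0.23042626] [ 9.92757893e-01  1.20128291e-01  5.87246606e-05 -9.77947885e-04] [ 0.12580867  1.03047386 -0.91314013]
```

View pics/s1.png

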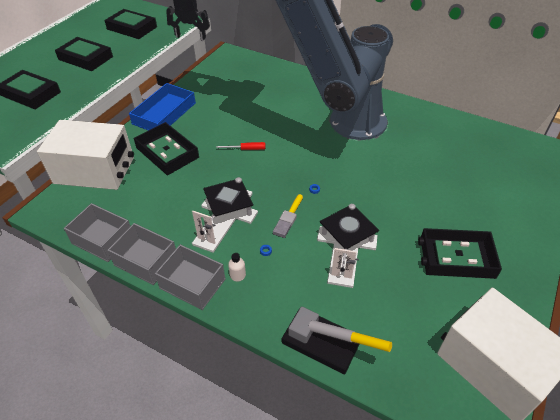

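View pics/t1.png

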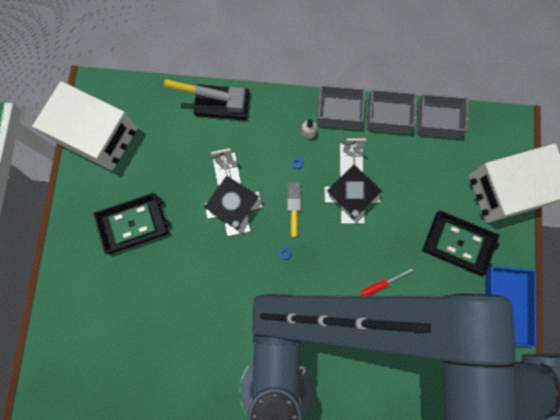

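The round mount is on the left in the top view: mirror (231,201), stud (236,224), scale (223,157). The scene camera sees the scale's far face at about (343,263). I'll enlarge both.

```bash
python3 - <<'E'
from h import *
s=dict(np.load('/tmp/scene.npz'));t=dict(np.load('/tmp/top.npz'))
a=cv2.resize(s['pixels'][195:295,305:395],None,fx=6,fy=6,interpolation=cv2.INTER_CUBIC)
b=cv2.resize(t['pixels'][140:245,195:275],None,fx=5,fy=5,interpolation=cv2.INTER_CUBIC)
cv2.imwrite('pics/c1.png',a[:,:,::-1]);cv2.imwrite('pics/c2.png',b[:,:,::-1])
print(w(t,231,201,.0705),w(t,236,224,.073),w(t,231,201),w(t,236,224))
print(s['intrinsics'],-s['R'].T@s['t'])
E
```

```text
[0.52925845 0.1861451  0.0705    ] [0.46163831 0.16343255 0.073     ] [0.52916895 0.186085   0.07096677] [0.46147808 0.16330795 0.07409782]
[[484.73927559   0.         285.4086692 ]
 [  0.         484.73927559 208.55921174]
 [  0.           0.           1.        ]] [1.39478691 0.44862011 1.10704009]
```

View pics/c1.png

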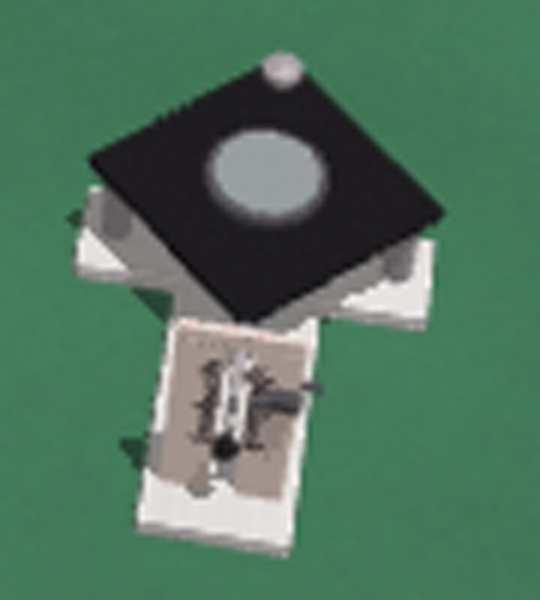

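View pics/c2.png

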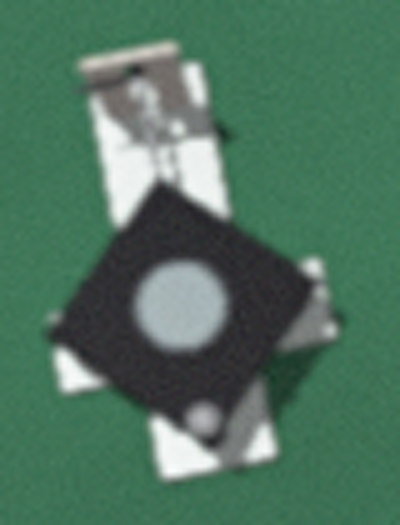

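```bash
python3 - <<'E'
from h import *
from scipy.spatial.transform import Rotation as Ro
m=snap('wrist','w1.png')
s=manip.sense();R=Ro.from_quat(s['tool_rot']).as_matrix()
c=-m['R'].T@m['t'];print('K',m['intrinsics'].round(1).tolist(),'cam in tool',R.T@(c-s['tcp_pos']),'axes(cols) in tool',(R.T@m['R'].T).round(3).tolist())
t=dict(np.load('/tmp/top.npz'))
f=lambda x,y,z:w(t,195+(x+.5)/5-.5,140+(y+.5)/5-.5,z)
mir=f(181,306,.0705);st=f(204,417,.073);sc=f(130,55,.127)
print(mir,st,sc)
for a in(mir-st,sc-mir,sc-st):print(np.hypot(*a[:2]),np.arctan2(a[1],a[0])*57.3)
print(R.T@(st-s['tcp_pos']),R.round(3).tolist())
E
```

```text
K [[325.2, 0.0, 278.6], [0.0, 325.2, 209.7], [0.0, 0.0, 1.0]] cam in tool [ 0.0785285  -0.000804   -0.14223016] axes(cols) in tool [[-0.001, -0.953, -0.304], [1.0, -0.001, -0.001], [0.001, -0.304, 0.953]]
[0.52980662 0.18680451 0.0705    ] [0.46442957 0.16551598 0.073     ] [0.66462554 0.22596261 0.127     ]
0.06875579615752644 18.037976930996525
0.1403905204414789 16.197110239415082
0.2091224994544057 16.80226193796777
[ 0.49029236 -0.67419281  0.15882621] [[0.971, 0.238, -0.0], [0.238, -0.971, 0.002], [0.0, -0.002, -1.0]]
```

View pics/w1.png

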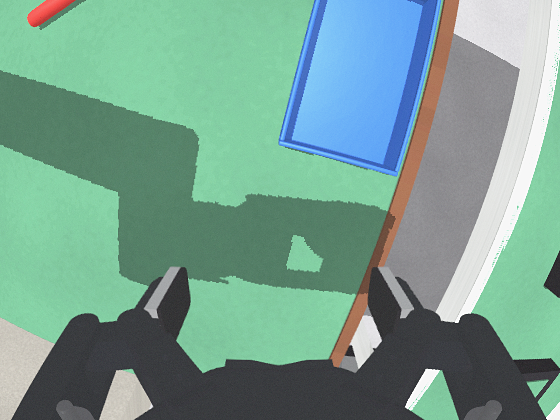

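Call:
apply_moves:
  claw: [1,1,1,1,1]
  travel:
    - [0.193,-0.173,0]
    - [0.193,-0.173,0]
    - [0.193,-0.173,0]
    - [0.193,-0.173,0]
    - [0.193,-0.173,0]
  turn:
    - [0,0,-0.018]
    - [0,0,-0.018]
    - [0,0,-0.018]
    - [0,0,-0.018]
    - [0,0,-0.018]

```text
t: 0.57
tcp_pos: [0.2666, -0.4337, 0.231]
tool_rot: [0.989, 0.148, 0.0, -0.0]
force: [0.9, -0.9, 0.2]
finger_gap: 1.003
gripper_force: 0.0
```

Call:
apply_moves:
  claw: [1,1,1,1,1]
  travel:
    - [0.2,-0.16,0]
    - [0.2,-0.16,0]
    - [0.2,-0.16,0]
    - [0.2,-0.16,0]
    - [0.2,-0.16,0]
  turn:
    - [0,0,0]
    - [0,0,0]
    - [0,0,0]
    - [0,0,0]
    - [0,0,0]

```text
t: 0.98
tcp_pos: [0.3822, -0.2641, 0.2313]
tool_rot: [0.989, 0.148, -0.0, -0.0]
force: [0.4, -0.3, 0.3]
finger_gap: 1.0
gripper_force: 0.0
```

Call:
apply_moves:
  claw: [1,1,1,1,1]
  travel:
    - [0.2,-0.16,0]
    - [0.2,-0.16,0]
    - [0.2,-0.16,0]
    - [0.2,-0.16,0]
    - [0.2,-0.16,0]
  turn:
    - [0,0,0]
    - [0,0,0]
    - [0,0,0]
    - [0,0,0]
    - [0,0,0]

```text
t: 1.4
tcp_pos: [0.4978, -0.0949, 0.2313]
tool_rot: [0.989, 0.148, 0.0, -0.0]
force: [1.3, -1.1, 0.4]
finger_gap: 0.999
gripper_force: 0.0
```

Call:
apply_moves:
  claw: [1,1,1,1,1]
  travel:
    - [0.2,-0.16,0]
    - [0.2,-0.16,0]
    - [0.2,-0.16,0]
    - [0.2,-0.16,0]
    - [0.2,-0.16,0]
  turn:
    - [0,0,0]
    - [0,0,0]
    - [0,0,0]
    - [0,0,0]
    - [0,0,0]

```text
t: 1.82
tcp_pos: [0.6132, 0.0745, 0.231]
tool_rot: [0.989, 0.149, -0.0, -0.0]
force: [1.4, -1.0, -1.2]
finger_gap: 1.0
gripper_force: 0.0
```

Call:
apply_moves:
  claw: [1,1,1,1,1]
  travel:
    - [0.2,-0.16,0]
    - [0.2,-0.16,0]
    - [0.2,-0.16,0]
    - [0.2,-0.16,0]
    - [0.2,-0.16,0]
  turn:
    - [0,0,0]
    - [0,0,0]
    - [0,0,0]
    - [0,0,0]
    - [0,0,0]

```text
t: 2.23
tcp_pos: [0.7285, 0.2437, 0.2307]
tool_rot: [0.989, 0.148, -0.0, -0.0]
force: [1.2, -0.5, 0.2]
finger_gap: 1.003
gripper_force: 0.0
```

Call:
apply_moves:
  claw: [1,1,1,1,1]
  travel:
    - [0,0,0.05]
    - [0,0,0.1]
    - [0,0,0.11]
    - [0,0,0.11]
    - [0,0,0.11]
  turn:
    - [0,0,0]
    - [0,0,0]
    - [0,0,0]
    - [0,0,0]
    - [0,0,0]

```text
t: 2.65
tcp_pos: [0.728, 0.241, 0.1434]
tool_rot: [0.989, 0.148, -0.0, 0.0]
force: [-0.3, 0.7, 1.4]
finger_gap: 0.999
gripper_force: 0.0
```

```bash
python3 - <<'E'
from h import *
m=snap('wrist','w2.png');print(manip.sense()['tcp_pos'])
E
```

```text
[0.72931106 0.24102432 0.14551502]
```

View pics/w2.png

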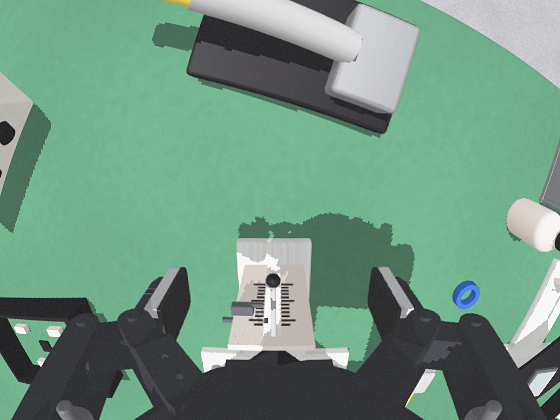

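The ball is at (273,282) and the clip at (243,309), with its finger at about (262,311). I'll enlarge this.

```bash
python3 - <<'E'
from h import *
m=dict(np.load('/tmp/wrist.npz'))
a=cv2.resize(m['pixels'][260:350,215:325],None,fx=7,fy=6.6,interpolation=cv2.INTER_CUBIC)
cv2.imwrite('pics/c3.png',a[:,:,::-1])
E
```

```text
(no output)
```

View pics/c3.png

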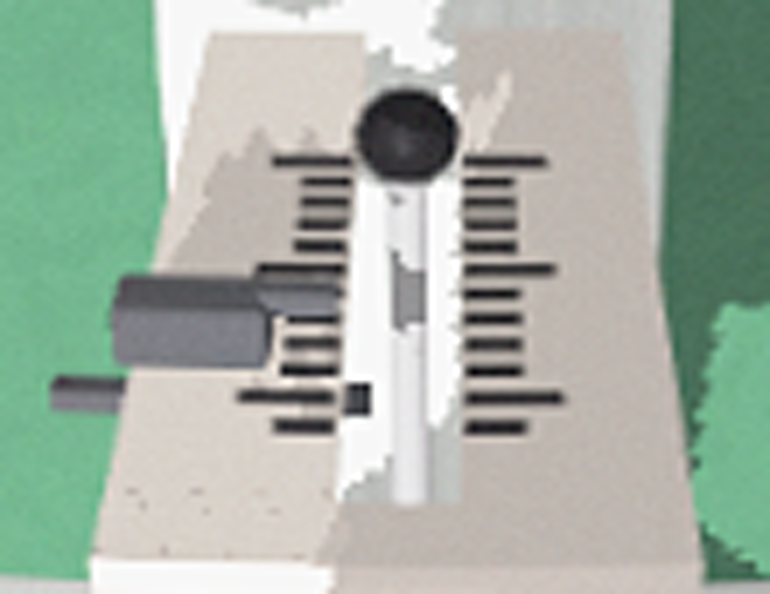

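```bash
cat >> h.py <<'E'
def fray(s,u,v):
    K=s['intrinsics'];d=np.array([u-K[0,2],v-K[1,2]]);r=np.hypot(*d);th=r/K[0,0]
    return np.array([*(d/r*np.tan(th)),1.])
def fw(s,u,v,depth=None):
    k=s['depth'][int(round(v)),int(round(u))] if depth is None else depth
    return s['R'].T@(fray(s,u,v)*k-s['t'])
E
python3 - <<'E'
from h import *
m=dict(np.load('/tmp/wrist.npz'))
a=17*np.pi/180;mir=np.array([.5298,.1868,0])
M=np.array([[np.cos(a),np.sin(a),0],[-np.sin(a),np.cos(a),0],[0,0,1]])
f=lambda x,y:(215+(x+.5)/7-.5,260+(y+.5)/6.6-.5)
P=dict(ball=(407,135),fingtop=(300,290),fing=(300,299),finglow=(300,310),cliptopf=(190,292),clipfar=(190,340),cliptop=(190,282),cliplow=(190,362),sc1=(250,460),sc2=(550,350),sc3=(600,530),sc4=(250,80),topedge=(500,556),t1=(505,161),t6=(505,269),t11=(505,397),t12=(505,427),base=(620,15),greenL=(60,50),rod=(85,393))
for k,p in P.items():
    u,v=f(*p);print(k,np.round([u,v],1),(M@(fw(m,u,v)-mir)*1e3).round(1))
E
```

```text
ball [272.7 280. ] [156.   -0.6  64.9]
fingtop [257.4 303.5] [152.3   9.8  92.4]
fing [257.4 304.9] [151.8   9.8  93.4]
finglow [257.4 306.5] [150.3   9.8  93.3]
cliptopf [241.7 303.8] [151.4  21.2  91.8]
clipfar [241.7 311.1] [148.7  20.8  97. ]
cliptop [241.7 302.3] [151.8  21.3  90.5]
cliplow [241.7 314.4] [145.5  21.   96.7]
sc1 [250.3 329.3] [143.2  13.9 110.8]
sc2 [293.1 312.6] [142.4 -15.9  89.8]
sc3 [300.3 339.9] [141.3 -19.5 119.7]
sc4 [250.3 271.7] [143.1  20.3  27.9]
topedge [286.  343.8] [142.5 -10.  124.9]
t1 [286.7 284. ] [143.2 -12.   49.6]
t6 [286.7 300.3] [143.  -11.5  74.2]
t11 [286.7 319.7] [143.8 -10.9 100.3]
t12 [286.7 324.3] [143.9 -10.8 105.8]
base [303.1 261.8] [144.9 -28.3  11.7]
greenL [223.1 267.2] [131.8  50.5  -1.4]
rod [226.7 319.1] [138.3  32.9  93.5]
```

```bash
python3 - <<'E'
from h import *
m=dict(np.load('/tmp/wrist.npz'))
a=17*np.pi/180;mir=np.array([.5298,.1868,0])
M=np.array([[np.cos(a),np.sin(a),0],[-np.sin(a),np.cos(a),0],[0,0,1]])
c=M@(-m['R'].T@m['t']-mir)
def pl(u,v,x):
    d=M@m['R'].T@fray(m,u,v);return (c+(x*1e-3-c[0])/d[0]*d)[2]*1e3
g=cv2.cvtColor(m['pixels'],cv2.COLOR_RGB2GRAY).astype(int)
print('rows z143',[(v,int(g[v,284:290].mean()),round(pl(286.5,v,143),1)) for v in range(280,327)])
for n,u0,u1 in(('clip',236,250),('fing',255,261)):
  for v in range(299,318):
    p=np.array([M@(fw(m,u,v)-mir)*1e3 for u in range(u0,u1)])
    print(n,v,int(g[v,u0:u1].mean()),np.median(p,0).round(1),round(pl((u0+u1-1)/2,v,152),1))
E
```

```text
rows z143 [(280, 189, np.float64(42.5)), (281, 189, np.float64(44.2)), (282, 189, np.float64(45.9)), (283, 138, np.float64(47.6)), (284, 39, np.float64(49.3)), (285, 129, np.float64(50.9)), (286, 174, np.float64(52.5)), (287, 75, np.float64(54.1)), (288, 145, np.float64(55.7)), (289, 166, np.float64(57.3)), (290, 82, np.float64(58.9)), (291, 129, np.float64(60.4)), (292, 161, np.float64(62.0)), (293, 109, np.float64(63.5)), (294, 84, np.float64(65.0)), (295, 184, np.float64(66.5)), (296, 131, np.float64(67.9)), (297, 61, np.float64(69.4)), (298, 134, np.float64(70.9)), (299, 190, np.float64(72.3)), (300, 52, np.float64(73.7)), (301, 84, np.float64(75.1)), (302, 172, np.float64(76.5)), (303, 155, np.float64(77.9)), (304, 41, np.float64(79.3)), (305, 133, np.float64(80.6)), (306, 189, np.float64(82.0)), (307, 108, np.float64(83.3)), (308, 38, np.float64(84.6)), (309, 156, np.float64(85.9)), (310, 188, np.float64(87.2)), (311, 87, np.float64(88.5)), (312, 62, np.float64(89.8)), (313, 147, np.float64(91.1)), (314, 176, np.float64(92.3)), (315, 98, np.float64(93.6)), (316, 31, np.float64(
[... 1057 characters left out ...]
11.2  71.8] 86.0
fing 300 42 [143.6  11.1  74.8] 87.4
fing 301 88 [142.8  11.1  74.9] 88.7
fing 302 112 [142.2  10.7  75.5] 90.0
fing 303 79 [153.    9.8  92.7] 91.3
fing 304 108 [152.4   9.8  93.1] 92.6
fing 305 126 [151.9   9.7  93.7] 93.8
fing 306 130 [150.8   9.7  93.3] 95.1
fing 307 131 [150.1   9.8  93.6] 96.3
fing 308 68 [143.   10.5  84.7] 97.6
fing 309 188 [142.5  10.4  85.4] 98.8
fing 310 205 [142.5  10.4  86.6] 100.0
fing 311 85 [143.1  10.2  88.8] 101.2
fing 312 92 [143.4  10.2  90.5] 102.4
fing 313 179 [143.   10.1  91.2] 103.6
fing 314 182 [142.9  10.1  92.3] 104.8
fing 315 82 [143.5  10.   94.3] 105.9
fing 316 36 [142.9  10.   94.8] 107.1
fing 317 206 [142.6   9.9  95.6] 108.2
```

Call:
apply_moves:
  claw: [-1,-1,-1,-1,-1]
  travel:
    - [0,0,-0.05]
    - [0,0,-0.1]
    - [-0.03,0,-0.11]
    - [-0.08,-0.002,-0.11]
    - [-0.13,-0.003,-0.11]
  turn:
    - [0,0,0]
    - [0,0,0]
    - [0,0,0]
    - [0,0,0]
    - [0,0,0]
  newtons: 20

```text
t: 3.12
tcp_pos: [0.6299, 0.2128, 0.2369]
tool_rot: [0.989, 0.148, 0.006, -0.0]
force: [0.2, -0.1, -0.5]
finger_gap: 0.3
gripper_force: 0.0
```

Call:
apply_moves:
  claw: [-1,-1,-1,-1,-1]
  travel:
    - [-0.05,-0.001,0]
    - [-0.1,-0.002,0]
    - [-0.15,-0.003,0]
    - [-0.2,-0.005,0]
    - [-0.215,-0.005,0]
  turn:
    - [0,0,0]
    - [0,0,0]
    - [0,0,0]
    - [0,0,0]
    - [0,0,0]

```text
t: 3.53
tcp_pos: [0.4563, 0.1654, 0.2339]
tool_rot: [0.989, 0.148, -0.001, 0.0]
force: [-0.1, 0.3, -0.6]
finger_gap: 0.002
gripper_force: 0.0
```

Call:
apply_moves:
  claw: [-1,-1,-1,-1,-1]
  travel:
    - [0,0,0.05]
    - [0,0,0.1]
    - [0,0,0.13]
    - [0,0,0.13]
    - [0,0,0.13]
  turn:
    - [0,0,0]
    - [0,0,0]
    - [0,0,0]
    - [0,0,0]
    - [0,0,0]

```text
t: 3.95
tcp_pos: [0.4636, 0.1664, 0.1289]
tool_rot: [0.989, 0.148, 0.001, 0.0]
force: [-0.6, -0.7, 0.4]
finger_gap: 0.004
gripper_force: 0.0
```

```bash
python3 - <<'E'
from h import *
m=snap('wrist','w3.png');s=manip.sense();print(s['t'],s['tcp_pos'],s['force'],s['finger_gap'])
E
```

```text
4.0 [0.46446335 0.16662368 0.12966615] [-0.54652107  0.14144162  0.70026015] -0.0006196334365326966
```

View pics/w3.png

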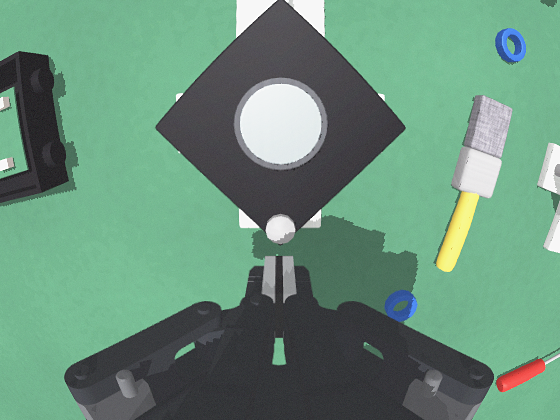

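The stud is at (281,229) and the mirror at (281,124), with the shut fingertips just below. Next I'll compute the offset.

```bash
python3 - <<'E'
from h import *
from scipy.spatial.transform import Rotation as Ro
m=dict(np.load('/tmp/wrist.npz'));s=manip.sense();R=Ro.from_quat(s['tool_rot']).as_matrix()
c=-m['R'].T@m['t']
def z(u,v,h):
    d=m['R'].T@fray(m,u,v);return c+(h-c[2])/d[2]*d
st=z(281,228.5,.071);mi=z(281,124,.0705);print(st,mi,fw(m,281,229),np.linalg.norm((st-mi)[:2]),np.degrees(np.arctan2(*(mi-st)[1::-1])),R.T@(st-s['tcp_pos']))
E
```

```text
[0.46559232 0.16626292 0.071     ] [0.53041206 0.1861121  0.0705    ] [0.46538201 0.16620091 0.07135001] 0.06779077180611838 17.02570223944526 [0.00067723 0.00062371 0.0586709 ]
```

Call:
apply_moves:
  claw: [-1,-1,-1,-1,-1]
  travel:
    - [0,0,0.025]
    - [0,0,0.045]
    - [0,0,0.06]
    - [0,0,0.065]
    - [0,0,0.065]
  turn:
    - [0,0,0]
    - [0,0,0]
    - [0,0,0]
    - [0,0,0]
    - [0,0,0]

```text
t: 4.42
tcp_pos: [0.4637, 0.1667, 0.0766]
tool_rot: [0.989, 0.148, 0.002, 0.0]
force: [0.0, 0.4, 1.2]
finger_gap: -0.001
gripper_force: 0.0
```

Call:
apply_moves:
  claw: [-1,-1,-1,-1,-1]
  travel:
    - [0,0,0.001]
    - [0,0,0.003]
    - [0,0,0.005]
    - [0,0,0.005]
    - [0,0,0.005]
  turn:
    - [0,0,0]
    - [0,0,0]
    - [0,0,0]
    - [0,0,0]
    - [0,0,0]

```text
t: 4.83
tcp_pos: [0.4632, 0.1667, 0.072]
tool_rot: [0.989, 0.148, 0.001, 0.0]
force: [0.8, 0.7, 3.7]
finger_gap: -0.0
gripper_force: 1.6
```

```bash
python3 - <<'E'
from h import *
m=snap('scene');s=manip.sense();print(s['t'],s['tcp_pos'],s['force'])
E
```

```text
4.8833 [0.46318008 0.16670071 0.07193882] [1.27833042 0.25136033 3.3503029 ]
```

Call:
apply_moves:
  claw: [-1,-1,-1,-1,-1]
  travel:
    - [0,0,0.003]
    - [0,0,0.006]
    - [0,0,0.009]
    - [0,0,0.011]
    - [0,0,0.012]
  turn:
    - [0,0,0]
    - [0,0,0]
    - [0,0,0]
    - [0,0,0]
    - [0,0,0]

```text
t: 5.3
tcp_pos: [0.4623, 0.1665, 0.0616]
tool_rot: [0.989, 0.148, 0.0, 0.0]
force: [-0.4, -0.4, 7.5]
finger_gap: 0.0
gripper_force: 3.4
```

```bash
cat > look.py <<'E'
from h import *
a=np.radians(17.0)
m=snap('scene');s=manip.sense();print(s['t'],s['tcp_pos'],s['force'])
# dark ball: dark-weighted centroid in scale window, then height on the arc x=152cos, z=60+152sin
px=m['pixels'].astype(float).mean(2)
mir=np.array([.5301,.1865,0])
def proj(x,y,z):
    X=mir+np.array([x*np.cos(a)-y*np.sin(a),x*np.sin(a)+y*np.cos(a),z]);p=m['intrinsics']@(m['R']@X+m['t']);return p[:2]/p[2]
for ang in(0,.1,.15,.2,.215,.23):print(ang,proj(.152*np.cos(ang),0,.06+.152*np.sin(ang)).round(2),end=' ')
print('finger',proj(.152,.010,.0927),'clip',proj(.152,.0205,.0927))
import sys
b=cv2.resize(m['pixels'][240:285,325:370],None,fx=13,fy=13,interpolation=cv2.INTER_CUBIC)
cv2.imwrite('pics/'+sys.argv[1],b[:,:,::-1])
E
python3 look.py p1.png
```

```text
5.35 [0.46227749 0.16644869 0.06158969] [ 0.8275192  -1.63084581  6.62846885]
0 [342.95 269.06] 0.1 [343.5  265.44] 0.15 [343.81 263.44] 0.2 [344.13 261.32] 0.215 [344.23 260.66] 0.23 [344.33 260.  ] finger [347.95659075 262.31648294] clip [352.03935152 262.98107162]
```

View pics/p1.png

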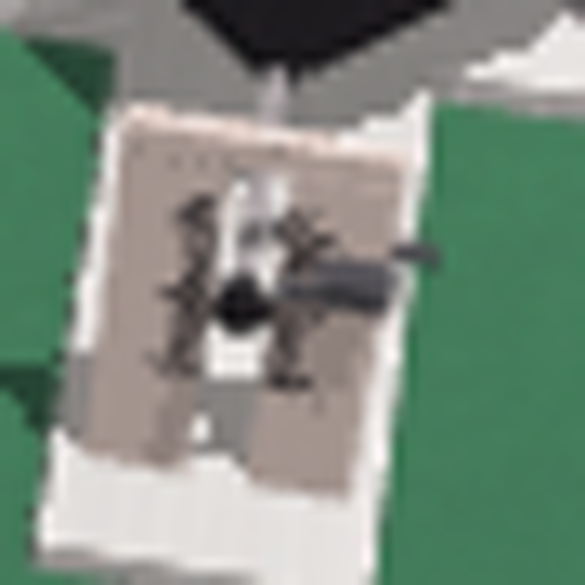

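```bash
cat > tilt.py <<'E'
from h import *
def tilt(m):
    K=m['intrinsics'];v,u=np.mgrid[0:420,0:560].astype(float)
    d=np.stack([u-K[0,2],v-K[1,2]]);r=np.hypot(*d)+1e-9;f=np.tan(r/K[0,0])/r
    C=np.stack([d[0]*f,d[1]*f,np.ones_like(r)],-1)*m['depth'][...,None]
    P=(C-m['t'])@m['R']
    a=np.radians(17);ex=np.array([np.cos(a),np.sin(a),0]);ey=np.array([-np.sin(a),np.cos(a),0])
    Q=P-np.array([.5301,.1865,.0]);x=Q@ex;y=Q@ey;z=P[...,2]
    k=(abs(x)+abs(y)<.075)&(np.hypot(x,y)>.036)&(x>-.045)&(z>.035)&(z<.09)&(m['depth']>0)
    for _ in range(3):
        A=np.c_[x[k],y[k],np.ones(k.sum())];c=np.linalg.lstsq(A,z[k],rcond=None)[0]
        res=abs(x*c[0]+y*c[1]+c[2]-z);k&=res<.004
    return np.arctan(c[0]),c[2],k.sum(),z[k].__sub__(A[:k.sum()]@c if len(A)==k.sum() else 0).std()
if __name__=='__main__':
    rest=dict(np.load('/tmp/rest.npz')) 
    print('rest',tilt(rest))
    s=manip.sense();print(s['t'],s['tcp_pos'],s['force'])
    print('now',tilt(snap('wrist')),tilt(snap('wrist')))
E
cp /tmp/wrist.npz /tmp/rest.npz; python3 tilt.py; python3 - <<'E'
from h import *
a=cv2.imread('pics/s1.png').astype(float).mean(2);b=np.load('/tmp/scene.npz')['pixels'].astype(float).mean(2)
for g,(u,v) in((a,(342.5,269.5)),(b,(343,263))):
    v0,u0=round(v)-3,round(u)-3;W=np.clip(110-g[v0:v0+7,u0:u0+7],0,None);yy,xx=np.mgrid[v0:v0+7,u0:u0+7];print((W*xx).sum()/W.sum(),(W*yy).sum()/W.sum())
E
```

```text
rest (np.float64(0.0006655435126096956), np.float64(0.06375496222323543), np.int64(14476), np.float64(0.0006847193895101748))
5.35 [0.46227749 0.16644869 0.06158969] [ 0.8275192  -1.63084581  6.62846885]
now (np.float64(0.16097991072523601), np.float64(0.06375916347113175), np.int64(27703), np.float64(0.0006648295314064317)) (np.float64(0.15942580528795758), np.float64(0.063749164516148), np.int64(27717), np.float64(0.0006596959955336687))
341.89153754469606 269.1856376638856
342.9807590933052 263.0980495519241
```

Call:
apply_moves:
  claw: [-1,-1,-1,-1,-1]
  travel:
    - [0,0,0.001]
    - [0,0,0.002]
    - [0,0,0.003]
    - [0,0,0.004]
    - [0,0,0.0043]
  turn:
    - [0,0,0]
    - [0,0,0]
    - [0,0,0]
    - [0,0,0]
    - [0,0,0]

```text
t: 5.87
tcp_pos: [0.4623, 0.1665, 0.0584]
tool_rot: [0.989, 0.148, 0.0, 0.0]
force: [0.5, -0.5, 7.7]
finger_gap: -0.001
gripper_force: 3.9
```

```bash
python3 tilt.py; python3 look.py p2.png; python3 - <<'E'
from h import *
b=np.load('/tmp/scene.npz')['pixels'].astype(float).mean(2)
v0,u0=258,341;W=np.clip(110-b[v0:v0+7,u0-1:u0+5],0,None);yy,xx=np.mgrid[v0:v0+7,u0-1:u0+5];print((W*xx).sum()/W.sum(),(W*yy).sum()/W.sum())
E
```

```text
rest (np.float64(0.0006655435126096956), np.float64(0.06375496222323543), np.int64(14476), np.float64(0.0006847193895101748))
5.8667 [0.46227302 0.16645753 0.0584163 ] [ 0.49387809 -0.48610698  7.67522617]
now (np.float64(0.20738552149795877), np.float64(0.06376652040356297), np.int64(28571), np.float64(0.0006664002682513725)) (np.float64(0.20735560483192025), np.float64(0.06376322811216315), np.int64(28556), np.float64(0.0006595143934262163))
6.0167 [0.46227856 0.16648035 0.0584811 ] [ 0.5601171  -0.45617707  6.76764129]
0 [342.95 269.06] 0.1 [343.5  265.44] 0.15 [343.81 263.44] 0.2 [344.13 261.32] 0.215 [344.23 260.66] 0.23 [344.33 260.  ] finger [347.95659075 262.31648294] clip [352.03935152 262.98107162]
342.7512833675565 261.00205338809036
```

View pics/p2.png

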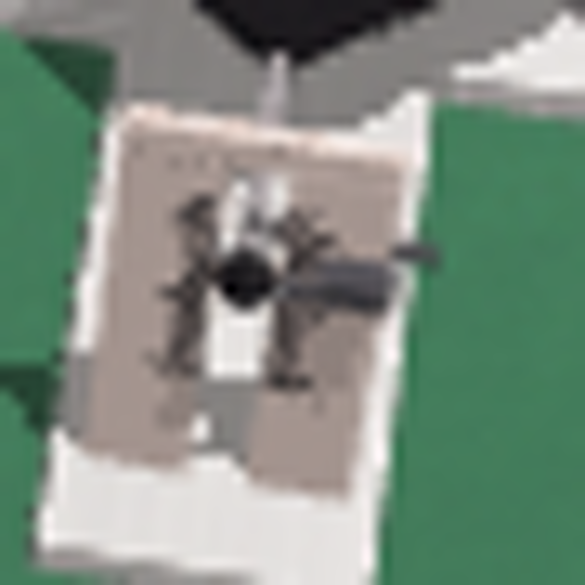

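Call:
apply_moves:
  claw: [-1,-1,-1]
  travel:
    - [0,0,0.0005]
    - [0,0,0.0009]
    - [0,0,0.0009]
  turn:
    - [0,0,0]
    - [0,0,0]
    - [0,0,0]

```text
t: 6.27
tcp_pos: [0.4623, 0.1665, 0.0578]
tool_rot: [0.989, 0.148, 0.0, 0.0]
force: [-0.8, -0.9, 7.7]
finger_gap: -0.001
gripper_force: 4.0
```

```bash
python3 tilt.py
```

```text
rest (np.float64(0.0006655435126096956), np.float64(0.06375496222323543), np.int64(14476), np.float64(0.0006847193895101748))
6.2667 [0.46229941 0.1664622  0.05778629] [-0.75140295 -0.93562762  7.66687666]
now (np.float64(0.21627806144945813), np.float64(0.06377053553607072), np.int64(28786), np.float64(0.0006640344838465084)) (np.float64(0.21652952703128572), np.float64(0.06376911600549755), np.int64(28742), np.float64(0.0006706358984533942))
```

Call:
apply_moves:
  claw: [-1,-1,-1,-1,-1]
  travel:
    - [0,0,0]
    - [0,0,0]
    - [0,0,0]
    - [0,0,0]
    - [0,0,0]
  turn:
    - [0,0,0]
    - [0,0,0]
    - [0,0,0]
    - [0,0,0]
    - [0,0,0]

```text
t: 6.78
tcp_pos: [0.4623, 0.1665, 0.0578]
tool_rot: [0.989, 0.148, 0.0, 0.0]
force: [-0.0, -0.8, 8.1]
finger_gap: 0.0
gripper_force: 4.0
```

Call:
apply_moves:
  claw: [-1,-1,-1,-1,-1]
  travel:
    - [0,0,0]
    - [0,0,0]
    - [0,0,0]
    - [0,0,0]
    - [0,0,0]
  turn:
    - [0,0,0]
    - [0,0,0]
    - [0,0,0]
    - [0,0,0]
    - [0,0,0]

```text
t: 7.2
tcp_pos: [0.4623, 0.1665, 0.0578]
tool_rot: [0.989, 0.148, 0.0, 0.0]
force: [0.0, -1.1, 7.8]
finger_gap: -0.001
gripper_force: 4.0
```

```bash
python3 tilt.py
```

```text
rest (np.float64(0.0006655435126096956), np.float64(0.06375496222323543), np.int64(14476), np.float64(0.0006847193895101748))
7.2 [0.46229805 0.16646681 0.05781804] [ 0.04991165 -1.11034566  7.79398835]
now (np.float64(0.21587768608358965), np.float64(0.063770837552247), np.int64(28749), np.float64(0.0006698935833020649)) (np.float64(0.21590964757835526), np.float64(0.06376085121259842), np.int64(28733), np.float64(0.000661461031540013))
```

Call:
apply_moves:
  claw: [-1,-1,-1,-1,-1]
  travel:
    - [0,0,0]
    - [0,0,-0.005]
    - [0,0,-0.01]
    - [0,0,-0.016]
    - [0,0,-0.022]
  turn:
    - [0,0,0]
    - [0,0,0]
    - [0,0,0]
    - [0,0,0]
    - [0,0,0]

```text
t: 7.72
tcp_pos: [0.4622, 0.1666, 0.0752]
tool_rot: [0.989, 0.148, -0.0, -0.0]
force: [0.2, 0.2, 0.8]
finger_gap: -0.002
gripper_force: 0.0
```

Call:
apply_moves:
  claw: [-1,-1,-1,-1,-1]
  travel:
    - [0,0,-0.03]
    - [0,0,-0.07]
    - [0,0,-0.1]
    - [0,0,-0.1]
    - [0,0,-0.1]
  turn:
    - [0,0,0]
    - [0,0,0]
    - [0,0,0]
    - [0,0,0]
    - [0,0,0]

```text
t: 8.13
tcp_pos: [0.462, 0.1667, 0.1559]
tool_rot: [0.989, 0.148, 0.001, -0.0]
force: [0.3, 0.4, -1.0]
finger_gap: 0.002
gripper_force: 0.0
```

```bash
python3 tilt.py
```

```text
rest (np.float64(0.0006655435126096956), np.float64(0.06375496222323543), np.int64(14476), np.float64(0.0006847193895101748))
8.1333 [0.4620251  0.16669516 0.15593613] [ 0.30754005  0.35349364 -1.00898426]
now (np.float64(0.0004782064147851646), np.float64(0.0637554518822379), np.int64(11544), np.float64(0.0006951786272898967)) (np.float64(0.0001983974622609418), np.float64(0.0637606247357222), np.int64(11655), np.float64(0.0007003156020926524))
```

The plate is back at rest, and the arm is clear of the mount.

```bash
python3 -c "
from station import manip
print(manip.sign_off())"
```

```text
the job is handed in; nothing more can be done
None
```

I pressed the round mount's stud until the pointer read about 92.5 mm, against an index mark I measured at 92.7 ± 0.4 mm. I held it there for about a second, then let go; the plate sprang fully back, the arm was clear, and I handed the job in at about 8 s.

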